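# Load the glaze jar onto the jar mill

### The arm

A 7-joint arm with a two-finger parallel gripper is mounted at the origin on the work surface. World frame = base frame: x ahead of the robot, y to its left, z up, the work surface at z = 0. Lengths are in mm, angles in rad, forces in N, time in s.
With the tool pointing down it reaches from about 425 to 950 mm from the base axis. Payload 4.7 kg.
Tool frame: the origin (TCP) lies on the centre line of the jaws, within the pads' length; the fingertips stand 11 mm ahead of it and the grasp point (between the pads) lies 8 mm behind it (env.tip_extent is the distance from the TCP to the fingertips, in mm); z points along the fingers, y is the line along which they close (so a half turn about z gives the same grasp; the last joint's range is limited). The gripper opens to 85 mm and grips with 20 to 120 N. Pads are 22 mm wide; open, the fingers measure 114 mm over their backs; the gripper's body (76 mm by 85 mm) begins 54 mm behind the grasp point. The pads swing forward as they close: fully open they stand 13 mm farther back than shut.
Start: joints at [1.134, 0.469, -0.049, 1.532, 0.024, 1.141, -0.082], TCP at [267.745, -619.645, 242.335] pointing down, gripper open.
Joint ranges: [-2.59, 2.59], [-0.33, 1.99], [-1.39, 1.29], [0.1, 2.45], [-1.04, 4.18], [0.21, 1.99], [-2.66, 2.66]. Speed limits (rad/s): [2.57, 2.57, 3.14, 3.14, 3.14, 3.14, 3.14].

### API

Orientations are given as a unit quaternion [w, x, y, z].
In Python, from plant import env, fingers, vision, status gives the robot as it stands. Calls block until the motion is done:
- env.goto(position, orientation): joint-space move of the TCP to a pose.
- env.move_linear(position, v=150, rot=None, force_limit=None): straight line of the TCP; rot=None keeps the orientation; v is the mean speed in mm/s. With force_limit (N) it stops when the force on the tool has changed by that much, and returns True; else False.
- env.goto_joints(angles): joint-space move.
- fingers.set_gripper(opening, f_grip=None): opening from 0.0 (shut) to 1.0 (fully open); f_grip is the grip in N (None keeps the last); returns when the fingers have stopped.
- env.dwell(seconds).
- env.inverse_kinematics(position, orientation): joint angles nearest the present ones, or None.
- vision.grab_frame(name): name is "scene" or "top" or "wrist"; returns a dict with "pixels" (480x640x3 uint8, red, green, blue), "K" (3x3 intrinsics, pixels), "R" (3x3) and "t" (3): a world point X has camera coordinates R X + t; the wrist camera has in their place "T_tool_cam" (4x4, takes a point from camera to tool coordinates, whose origin is the TCP and whose axes are the flange's). Camera axes: x right, y down, z forward; pixel columns grow to the right and rows downward; lengths in mm; the calibration is good to about 2 mm. A picture is of the moment at which its call begins: read the wrist's pose just before it. There is no depth.
A pose or a line that the arm cannot do raises env.MotionError and nothing moves.
- env.job_done(): hands the job in; it is judged then, once.
Readings, each from a call of its own:
- status.read_t(): time.
- status.read_joint_pos(): joint angles.
- status.read_qd(): joint speeds.
- status.read_joint_torque(): joint torques, N m.
- status.read_tcp_pos(): TCP position.
- status.read_tcp_rot(): TCP orientation.
- status.read_ft_force(): force on the tool from outside, world axes, zero at the start.
- status.read_torque(): the same for the moment, N m.
- status.read_width(): opening from 0.0 (shut) to 1.0 (fully open).
- status.read_grasp_force(): force on a finger pad.
Only numpy, scipy, OpenCV 4.12 (cv2) and the standard library are available. Lean on these libraries where they do the work, as an engineer would, in place of code of your own. Each camera call takes 0.05 s, during which the arm holds its last target. There are 200 camera calls.

### The job

Load the standing blue-lidded glaze jar into the mill: push it over, high up, so that it tips off the loading step and comes to lie along the two rollers with its lid towards the motor. Then slide it gently along the rollers from its base end until the lid meets the white pad of the end stop, and bed it there with a steady, light push, firmer than a touch but never so hard that the clamped stop could slip. Leave it lying there, with the stop as it was set and everything else on the bench undisturbed.

Things in the scene. Friction and masses are not known exactly. Their poses are not given: they have to be found in the camera images.
- jar_centre (a point): Centre (half-way up) of the milling jar: white plastic cylinder with a blue screw lid, 96 mm in diameter, 185 mm tall (body 157 mm, 82 mm lid above), 0.45 to 0.75 kg, centre of mass about 88 mm up, too wide to grip. Stands on the loading step at the start. z axis: from base to lid. Pushed 130 mm or more above its base it tips; pushed low it slides. Once 30 degrees over it falls by itself.
- jar_lid (a point): Centre of the outer face of the jar's lid, 92.5 mm from jar_centre along the jar's z axis.
- mill: Jar mill fixed to the bench: green housing, steel end plates, two black rollers, timber loading step. Origin on the bench under the middle of the rollers; z up; rollers along its y axis, +y the loading end, -y the motor. Rollers: 40 mm thick, axes at x = -44 and 44, z = 79 mm, from y = -132 to 132 mm; they turn easily. Motor housing: y = -150 to -260, x = -85 to 85, top z = 150 mm.
- step_edge (a point): Middle of the loading step's edge towards the rollers, on its top face (mill x = 0, y = 151, z = 82 mm). The step is level wood, 170 mm wide, and runs 200 mm from here along the mill's +y. The jar stands 5 to 24 mm back from this edge. Axes as the mill's.
- cradle (a point): Middle of the line (mill x = 0, z = 131 mm, along y) on which the axis of a jar lying on the rollers comes to rest. Its base disc then stands upright towards +y, 1 mm clear of the step; shut fingers pointing down can push it at about this height along the mill's -y. Sliding takes 2 to 5 N, not known before; once the jar rests on the pad, the pad may take this share too. Axes as the mill's.
- stop: End stop: steel upright clamped to a rail between the rollers, slips at 18 N. Origin: the upright's middle (mill x = 0, z = 131, y = -103 to -123 mm as set). A white rubber ball pad, 28 mm thick, stands out towards the mill's +y on a screw, its tip 23 to 53 mm from the origin, unmeasured; feel for it. Bed the lid with a push of 5 N or more beyond the sliding force, 14 N at most in all, for 0.5 s.
- spare_jar: Bystander: a second milling jar with a black lid, same size, standing beyond the mill; origin at the centre of its underside.
- spare_lid: Bystander: black jar lid, 68 mm in diameter, 20 mm high, lying on the outer end of the loading step, about 300 mm from the mill's origin along its +y; origin at the centre of its underside.
- glaze_brush: Bystander: brush 130 mm long, lying on top of the motor housing; origin under its middle.
- thrown_pot: Bystander: brown thrown pot, 104 mm wide, 115 mm high; origin at the centre of its underside.
- tea_bowl: Bystander: blue bowl, 110 mm wide, 65 mm high; origin at the centre of its underside.
- oxide_pot: Bystander: small jar with a red cap, 64 mm wide, 85 mm high; origin at the centre of its underside.
- rib: Bystander: dark wooden rib (scraper), 110 x 45 x 8 mm, lying on the bench; origin at the centre of its underside.
There are look-alikes about, which are no part of the job. Leave any yellow look-alike of the part that bears jar_centre alone.

How it is judged (in metres and radians):
On the way, in this order (a step that is already met when the one before it is completed fails the run):
1. the jar has been tipped over and lies along the rollers, lid towards the motor (angle between jar_centre's own z axis and vertical between 1.5 and 1.64 rad and angle between the z axis of jar_centre and the y axis of mill, either way round below 0.08 rad and y of jar_lid in the frame of mill below 0.02 m), for 0.2 s.
2. the jar is bedded on the stop: its lid presses on the pad with 5 N or more for 0.3 s (contact force between jar and stop above 5 N), for 0.3 s.
At the end, for the whole second after the job is handed in: The jar lies at rest in the cradle of the two rollers, in line with them within 3 degrees, its lid centred on the stop within 8 mm and left at the pad (20 to 56 mm from the stop's upright); the stop is within 2 mm of where it was set (angle between the z axis of jar_centre and the y axis of mill, either way round below 0.05 rad and y of jar_lid in the frame of stop between 0.02 and 0.056 m and x of jar_lid in the frame of stop between -0.008 and 0.008 m and z of jar_lid in the frame of stop between -0.008 and 0.008 m and linear speed of jar below 0.02 m/s and distance of stop from where it was at the start of the episode below 0.002 m); the robot touches nothing.
It fails at once if the jar is forced on the stop: more than 14 N on the pad (contact force between jar and stop above 14 N).
It fails at once if the stop has slipped by more than 2 mm (distance of stop from where it was at the start of the episode above 0.002 m).
It fails at once if the jar has fallen off the step and rollers (height (world z) of jar_centre below 0.11 m).
It fails at once if something else on the bench was moved by more than 20 mm (distance of any of spare_jar, spare_lid, glaze_brush, thrown_pot, tea_bowl, oxide_pot, rib from where it was at the start of the episode above 0.02 m).
It also fails if it takes over 70 s, if anything falls off the work surface, if the arm or the gripper's body presses on something with over 40 N, if the wrist force passes 120 N, or if a joint passes its speed limit or range.

## Working session

There is one attempt and no reset: what is moved stays moved. The work goes in short steps, each a Python script; the robot and the scene stay as the last script left them, time stands still between calls to the robot, and variables do not carry over. Pictures are saved under pics/ and viewed, at most 10 in all, crops included, and the job is handed in when it is done.

```bash
mkdir -p pics; ls; python3 - <<'E'
from plant import env,fingers,vision,status
import cv2,pickle
d={}
for n in("scene","top"):
    f=vision.grab_frame(n); d[n]=f; cv2.imwrite(f"pics/{n}0.png",f["pixels"][:,:,::-1])
    print(n,f["K"].tolist(),f["R"].round(4).tolist(),f["t"].round(1).tolist())
pickle.dump(d,open("f0.pkl","wb"))
print(status.read_t(),status.read_tcp_rot(),status.read_ft_force(),env.tip_extent)
E
```

```text
pics
scene [[460.78951344893903, 0.0, 323.80870935323486], [0.0, 460.78951344893903, 232.64458461624275], [0.0, 0.0, 1.0]] [[-0.6431, 0.7657, 0.0107], [0.4118, 0.3576, -0.8382], [-0.6456, -0.5346, -0.5453]] [327.4, -73.1, 1609.4]
top [[536.851031307928, 0.0, 319.13972181050974], [0.0, 536.851031307928, 236.55951772026015], [0.0, 0.0, 1.0]] [[0.0074, -0.9999, -0.0102], [-0.9923, -0.0061, -0.1241], [0.124, 0.011, -0.9922]] [-18.2, 538.1, 1718.2]
0.1 [-8.71881185e-04  9.79289828e-01  2.02461424e-01 -2.10678727e-04] [-0.06854586 -0.4654933   0.65581578] 11.0
```

View pics/scene0.png

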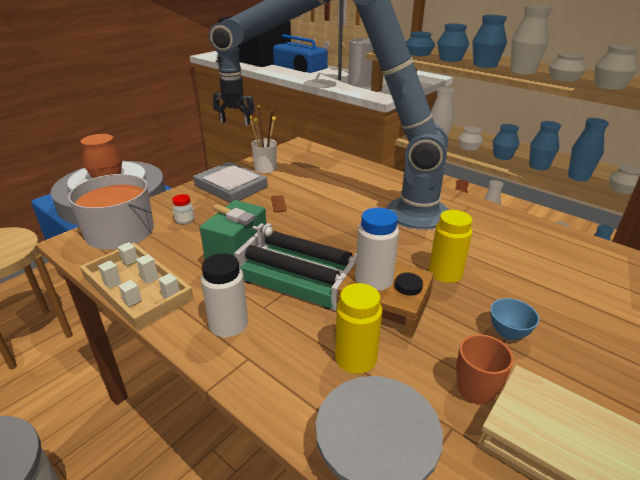

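View pics/top0.png

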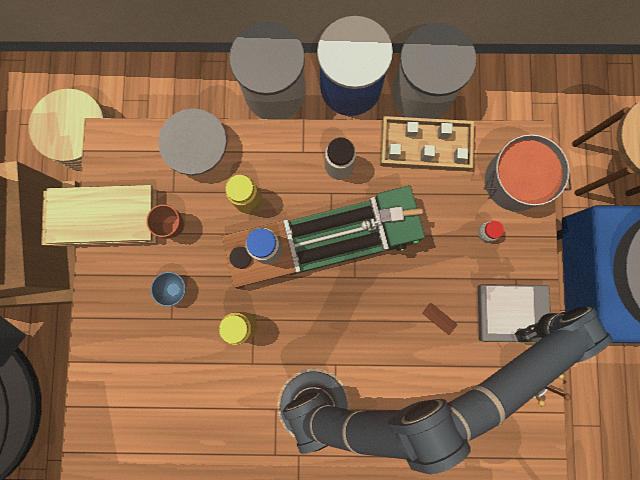

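The scene view shows the blue-lidded jar at (378,250) on the step, with yellow look-alikes at (451,245) and (358,330). In the top view the lid is at (262,244) and the black spare lid at (241,258). The motor is at (402,215), so the mill's -y points to the right. I'll zoom in on the mill next.

```bash
cat > h.py <<'E'
import numpy as np,cv2
def ray(f,uv,z):
    d=np.linalg.inv(f["K"])@np.array([uv[0],uv[1],1.]); R=np.array(f["R"]);c=-R.T@f["t"]; d=R.T@d
    return c+d*(z-c[2])/d[2]
def proj(f,X):
    p=f["K"]@(f["R"]@np.array(X,float)+f["t"]); return p[:2]/p[2]
def blob(f,lo,hi,box):
    x0,y0,x1,y1=box
    h=cv2.cvtColor(f["pixels"],cv2.COLOR_RGB2HSV)[y0:y1,x0:x1]
    m=cv2.inRange(h,lo,hi); n,l,s,c=cv2.connectedComponentsWithStats(m)
    i=1+np.argmax(s[1:,4]); return c[i]+[x0,y0],s[i]+np.array([x0,y0,0,0,0]),(l==i)
E
python3 - <<'E'
import pickle,cv2,numpy as np
from h import *
d=pickle.load(open("f0.pkl","rb"));t=d["top"]
c=t["pixels"][170:300,220:435]; cv2.imwrite("pics/z1.png",cv2.resize(c,None,fx=3.7,fy=3.7,interpolation=cv2.INTER_CUBIC)[:,:,::-1])
b=blob(t,(105,120,40),(130,255,255),(235,215,290,275)); print("lid",b[0],b[1],ray(t,b[0],267))
g=blob(t,(60,60,20),(90,255,255),(360,170,440,260)); print("green",b[0],g[1])
for uv in((404,190),(428,240),(285,225),(297,270)): print(uv,ray(t,uv,82).round(1))
E
```

```text
lid [260.47906977 242.41860465] [247 228  28  30 645] [491.37710422 148.33619113 267.        ]
green [260.47906977 242.41860465] [385 216  39  30 781]
(404, 190) [ 684.  -285.7   82. ]
(428, 240) [ 523.3 -359.5   82. ]
(285, 225) [568.6  93.8  82. ]
(297, 270) [425.7  53.8  82. ]
```

View pics/z1.png

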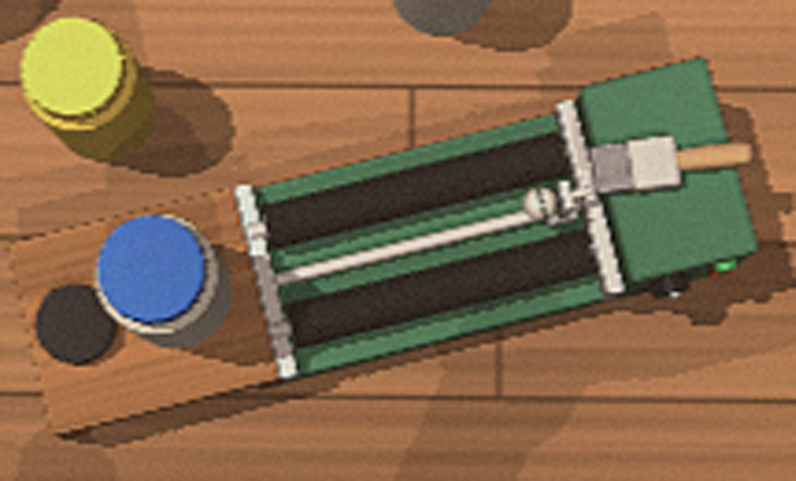

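The zoomed crop shows the blue lid at crop (152,270). The roller-end plates run (245,188)-(290,375) and (567,105)-(615,290), and the pad is at (540,203). For better accuracy I'll take a wrist view from above.

```bash
cat >> h.py <<'E'
from scipy.spatial.transform import Rotation as Ro
def q_down(yaw):  # tool y axis at angle yaw(+90) about world z
    r=(Ro.from_euler('z',yaw)*Ro.from_euler('x',np.pi)).as_quat(); return [r[3],r[0],r[1],r[2]]
def wristframe(vision,status):
    p=np.array(status.read_tcp_pos());q=np.array(status.read_tcp_rot())
    f=vision.grab_frame("wrist"); T=np.array(f["T_tool_cam"])
    W=np.eye(4);W[:3,:3]=Ro.from_quat([q[1],q[2],q[3],q[0]]).as_matrix();W[:3,3]=p
    C=np.linalg.inv(W@T); return dict(pixels=f["pixels"],K=np.array(f["K"]),R=C[:3,:3],t=C[:3,3],T=T)
E
python3 - <<'E'
from plant import env,fingers,vision,status
import pickle
from h import *
t=pickle.load(open("f0.pkl","rb"))["top"]
cr=lambda x,y:(220+x/3.7-.5,170+y/3.7-.5)
A=ray(t,cr(267,281),100);B=ray(t,cr(590,196),100);print(A,B,np.linalg.norm(A-B),np.degrees(np.arctan2(*(B-A)[[1,0]])))
M=(A+B)/2
for z in (620,560,500,430):
  for yaw in (0,1.57,3.14,-1.57):
    if env.inverse_kinematics([M[0],M[1],z],q_down(yaw)) is not None: print(z,yaw)
yaw=None
r=status.read_tcp_rot();print(Ro.from_quat([r[1],r[2],r[3],r[0]]).as_matrix().round(2))
print(np.array(vision.grab_frame("wrist")["T_tool_cam"]).round(3).tolist(),vision.grab_frame("wrist")["K"][0][0])
print(status.read_t())
E
```

```text
[501.34729835  70.55387889 100.        ] [ 575.7235875  -203.11265099  100.        ] 283.5933743362647 -74.79556671899364
620 0
620 1.57
620 3.14
560 0
560 1.57
560 3.14
500 0
500 1.57
500 3.14
430 0
430 1.57
430 3.14
[[ 0.92  0.4  -0.  ]
 [ 0.4  -0.92  0.  ]
 [-0.   -0.   -1.  ]]
[[0.001, -0.956, -0.295, 75.837], [1.0, 0.001, 0.0, 1.134], [-0.0, -0.295, 0.956, -132.173], [0.0, 0.0, 0.0, 1.0]] 335.0997792934517
0.2
```

```bash
python3 - <<'E'
from plant import env,fingers,vision,status
import pickle
from h import *
yaw=np.radians(15.2); ex=np.array([np.cos(yaw),np.sin(yaw),0]);ey=np.array([-np.sin(yaw),np.cos(yaw),0]);O=np.array([538.5,-66.3,0])
fingers.set_gripper(0.0,20)
env.goto((O+20*ey+[0,0,360]).tolist(),q_down(yaw)); env.dwell(.3)
f=wristframe(vision,status);pickle.dump(f,open("w1.pkl","wb"))
cv2.imwrite("pics/w1.png",f["pixels"][:,:,::-1])
print(status.read_t(),status.read_tcp_pos(),status.read_ft_force())
E
```

```text
3.6083 [533.27944726 -47.24589147 359.92659672] [-0.05825961  0.43896283 -0.19927026]
```

View pics/w1.png

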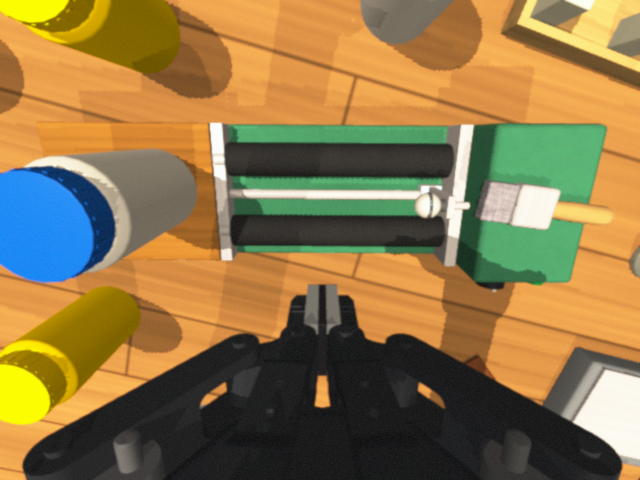

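The wrist view shows the rollers at rows ~160 and ~232 (columns 225-452) and the pad at (430,205). The blue lid at left is partly cut off, so I'll fit the rollers here and take a second view above the jar.

```bash
python3 - <<'E'
from plant import env,fingers,vision,status
import pickle,json
from h import *
f=pickle.load(open("w1.pkl","rb"))
P=[]
for box in((215,130,470,190),(215,200,470,262)):
    c,s,m=blob(f,(0,0,0),(180,255,60),box); ys,xs=np.nonzero(m)
    r=cv2.minAreaRect(np.c_[xs,ys].astype(np.float32)); 
    ctr=np.array(r[0])+box[:2]; pts=cv2.boxPoints(r)+np.array(box[:2]); print(s,r)
    ps=sorted(pts.tolist()); l=(np.array(ps[0])+ps[1])/2; q=(np.array(ps[2])+ps[3])/2
    P.append((ray(f,l,79),ray(f,q,79),ray(f,ctr,79)));print(np.array(P[-1]).round(1).tolist(),np.linalg.norm(P[-1][0]-P[-1][1]))
O=(P[0][2]+P[1][2])/2; d=(P[0][0]-P[0][1])+(P[1][0]-P[1][1]); d/=np.linalg.norm(d); yaw=np.arctan2(-d[0],d[1])
print("O",O,"yaw",np.degrees(yaw),"gap",np.linalg.norm(P[0][2]-P[1][2]))
Y=np.array([-np.sin(yaw),np.cos(yaw),0]);X=np.array([Y[1],-Y[0],0])
json.dump(dict(O=[O[0],O[1],0],yaw=yaw),open("mill.json","w"))
# top-view check of lid
L=np.array([491.38,148.34,267])-[O[0],O[1],0]; print("lid mill xy top",L@X,L@Y)
env.goto((np.array([O[0],O[1],450])+175*Y-25*X).tolist(),q_down(yaw)); env.dwell(.3)
g=wristframe(vision,status);pickle.dump(g,open("w2.pkl","wb")); cv2.imwrite("pics/w2.png",g["pixels"][:,:,::-1])
b=blob(g,(105,120,40),(130,255,255),(0,0,640,480));L=ray(g,b[0],267)-[O[0],O[1],0];print(b[0],b[1],L@X,L@Y,status.read_t())
E
```

```text
[ 226  142  227   36 6800] ((123.91678619384766, 29.819969177246094), (226.1219940185547, 33.6777458190918), 0.5405101776123047)
[[550.6, 75.8, 79.0], [619.5, -187.3, 79.0], [585.0, -55.6, 79.0]] 271.9926066836836
[ 231  215  214   32 5814] ((122.47798156738281, 30.455272674560547), (213.09756469726562, 30.381546020507812), 0.36493632197380066)
[[464.8, 53.5, 79.0], [534.6, -210.2, 79.0], [499.7, -78.3, 79.0]] 272.86579905874834
O [542.34003215 -66.94976757  79.        ] yaw 14.744521636023787 gap 88.24348221904967
lid mill xy top 5.511354844842955 221.1701468627975
[276.83642384 188.49403974] [ 226  138   89   87 3020] 3.0891371676095507 214.90796656407846 4.7083
```

View pics/w2.png

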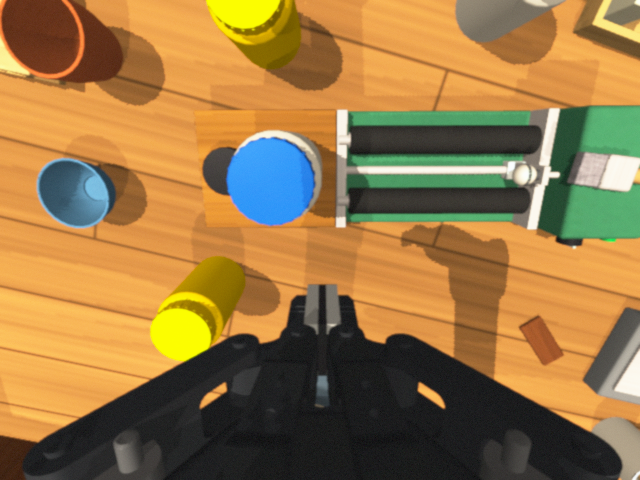

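The second view shows the lid circle centred near (270,181), with the spare lid behind it at (220,170). The colour mask was only partial, so I'll use hull centres and combine both roller fits.

```bash
python3 - <<'E'
import pickle,json
from h import *
m=json.load(open("mill.json"));O=np.array(m["O"]);yaw=m["yaw"]
g=pickle.load(open("w2.pkl","rb"));t=pickle.load(open("f0.pkl","rb"))["top"];w1=pickle.load(open("w1.pkl","rb"))
P=[]
for box in((335,120,545,160),(340,180,545,219)):
    c,s,mk=blob(g,(0,0,0),(180,255,60),box);ys,xs=np.nonzero(mk);r=cv2.minAreaRect(np.c_[xs,ys].astype(np.float32))
    ps=np.array(sorted((cv2.boxPoints(r)+np.array(box[:2])).tolist()));P.append((ray(g,ps[:2].mean(0),79),ray(g,ps[2:].mean(0),79)))
P=np.array(P);O2=P.mean((0,1));d=(P[:,0]-P[:,1]).sum(0);yaw2=np.arctan2(-d[0],d[1])
print("O2",O2,np.degrees(yaw2),np.linalg.norm(P[:,0]-P[:,1],axis=1))
O=np.array([(O[0]+O2[0])/2,(O[1]+O2[1])/2,0]);yaw=(yaw+yaw2)/2
Y=np.array([-np.sin(yaw),np.cos(yaw),0]);X=np.array([Y[1],-Y[0],0])
for f,box in((g,(215,125,330,240)),(t,(235,215,290,275))):
    c,s,mk=blob(f,(100,110,60),(130,255,255),box);ys,xs=np.nonzero(mk)
    h=cv2.convexHull(np.c_[xs,ys].astype(np.float32));e=cv2.fitEllipse(h);mc=cv2.minEnclosingCircle(h)
    for cc in(np.array(e[0])+box[:2],np.array(mc[0])+box[:2]):
        L=ray(f,cc,267)-O;print(cc,e[1],mc[1],"mill",L@X,L@Y, L+O)
for f,(u,v) in((w1,(430,205)),(g,(525,173))):
    L=ray(f,(u,v),131)-O;print("pad",L@X,L@Y)
json.dump(dict(O=O.tolist(),yaw=yaw),open("mill.json","w"));print(O,np.degrees(yaw))
E
```

```text
O2 [543.25876144 -70.11078815  79.        ] 14.82727389575345 [274.53856964 272.58489082]
[270.30122375 180.44937134] (86.28307342529297, 89.9006576538086) 45.21348190307617 mill 10.714371342885185 222.32287279074768 [496.42044689 149.16503795 267.        ]
[270.  180.5] (86.28307342529297, 89.9006576538086) 45.21348190307617 mill 10.668151617450677 222.60573361193505 [496.30356939 149.42673655 267.        ]
[260.52206802 242.38644028] (28.218063354492188, 28.75737953186035) 14.57748031616211 mill 5.685072762585857 222.669379933082 [491.46925601 148.21655478 267.        ]
[260.5 242.5] (28.218063354492188, 28.75737953186035) 14.57748031616211 mill 5.386906768626498 222.80560481211904 [491.14619777 148.27217446 267.        ]
pad 0.13059785793965828 -96.38048413355901
pad 2.1782541677066773 -94.9271415935118
[542.79939679 -68.53027786   0.        ] 14.785897765888617
```

```bash
cat >> h.py <<'E'
import json
_m=json.load(open("mill.json"));O=np.array(_m["O"]);yaw=_m["yaw"]
Y=np.array([-np.sin(yaw),np.cos(yaw),0]);X=np.array([Y[1],-Y[0],0])
def W(x,y,z): return (O+x*X+y*Y+[0,0,z]).tolist()
def mill(p): p=np.array(p)-O; return np.array([p@X,p@Y,p[2]])
QP=q_down(yaw+np.pi/2)
E
python3 - <<'E'
from plant import env,fingers,vision,status
import pickle
from h import *
env.goto(W(8,325,450),QP)
env.move_linear(W(8,325,239),v=200); print(status.read_ft_force(),status.read_joint_pos())
env.dwell(.2)
hit=env.move_linear(W(8,250,239),v=40,force_limit=1.5)
y0=mill(status.read_tcp_pos());print(hit,y0,status.read_ft_force())
if hit:
    env.move_linear(W(8,y0[1]-102,239),v=60)
    print(mill(status.read_tcp_pos()),status.read_ft_force())
env.dwell(1.0)
g=vision.grab_frame("scene");cv2.imwrite("pics/s2.png",g["pixels"][130:350,150:500][:,:,::-1]);print(status.read_t(),status.read_ft_force())
E
```

```text
[-0.80430661  0.20513376 -0.24792152] [ 0.0759469   0.33175083 -0.79346597  1.84707439  0.26825408  1.0707237
 -0.56220097]
True [  8.15977007 281.50447094 239.2183343 ] [-1.15887597  2.11082191  1.1539618 ]
[  8.02086086 179.9306556  239.04773706] [ 0.48326744 -0.18625572 -1.43000098]
11.2333 [0.60842515 0.06823129 0.46283277]
```

View pics/s2.png

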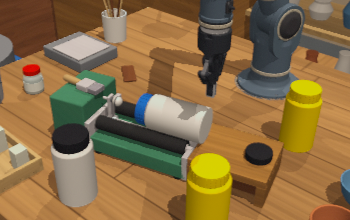

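The jar now lies on the rollers with its lid towards the motor (crop: lid (143,108), base (205,125)), and the spare lid is undisturbed at (258,154). Next I'll come down behind the base and slide it.

```bash
cat > fr.py <<'E'
from plant import env,status
from h import *
def F(n=10,dt=.02):
    a=[]
    for _ in range(n): env.dwell(dt); a.append(np.array(status.read_ft_force())@Y)
    return np.mean(a),np.std(a)
E
python3 - <<'E'
from plant import env,fingers,vision,status
from h import *
from fr import F
g=vision.grab_frame("top")
c,s,mk=blob(g,(100,110,40),(130,255,255),(270,190,400,270));L=mill(ray(g,c,131));print("lid approx mill",L,s)
env.move_linear(W(8,230,239),v=150); env.move_linear(W(1,230,133),v=120); env.dwell(.3)
f0=F(20);print("zero",f0)
hit=env.move_linear(W(1,140,133),v=25,force_limit=1.5)
y=mill(status.read_tcp_pos());print(hit,y,F(),status.read_t())
log=[]
for i in range(6):
    y=mill(status.read_tcp_pos()); env.move_linear(W(1,y[1]-2,133),v=10,force_limit=4.0)
    z=mill(status.read_tcp_pos()); r=np.array(status.read_ft_force())@Y-f0[0]
    m=F(6)[0]-f0[0]; print(round(z[1],2),round(r,2),round(m,2))
print(status.read_t())
E
```

```text
lid approx mill [ -1.33378344  -4.233464   131.        ] [331 219  14  27 234]
zero (np.float64(-0.08978920055185775), np.float64(0.5593482341906655))
True [  0.67252279 182.06187292 132.61682907] (np.float64(-0.1633280682906614), np.float64(0.5969998417974504)) 15.55
181.34 3.18 3.34
179.04 3.54 3.39
176.66 2.24 2.38
174.52 1.58 2.33
172.28 2.54 2.59
170.1 2.09 2.62
18.2833
```

```bash
python3 - <<'E'
from plant import env,vision,status
from h import *
from fr import F
f0=-.09
hit=env.move_linear(W(1,128,133),v=15,force_limit=3.0)
print(hit,mill(status.read_tcp_pos()),F()[0]-f0,status.read_t())
if not hit:
  prev=2.5
  for i in range(30):
    y=mill(status.read_tcp_pos()); h=env.move_linear(W(1,y[1]-1.2,133),v=6,force_limit=2.5)
    z=mill(status.read_tcp_pos()); m=F(8)[0]-f0; print(h,round(z[1],2),round(m,2),round(status.read_t(),1))
    if m>4.8 or status.read_t()>45: break
E
```

```text
False [  0.98462891 128.02897984 133.0092022 ] 3.1298422951555693 21.4167
False 126.64 2.65 21.9
False 125.36 2.74 22.4
False 124.05 2.94 22.9
False 122.76 2.64 23.4
False 121.46 2.96 23.9
False 120.31 3.09 24.4
True 120.57 -0.08 24.8
True 120.65 0.65 25.3
True 120.69 0.61 25.7
True 120.75 0.67 26.1
True 120.83 0.37 26.6
True 120.9 0.63 27.1
True 120.97 0.29 27.6
True 121.02 0.56 28.1
True 121.06 0.36 28.6
True 121.17 0.71 29.1
True 121.23 0.21 29.6
True 121.27 0.36 30.1
True 121.33 0.29 30.6
True 121.41 0.38 31.1
True 121.49 0.29 31.5
True 121.57 0.4 32.0
True 121.67 0.0 32.5
True 121.69 0.54 33.0
True 121.79 0.93 33.5
True 121.86 0.6 34.0
True 121.94 0.3 34.5
True 122.01 0.43 35.0
True 122.07 0.6 35.5
True 122.15 0.52 36.0
```

```bash
python3 - <<'E'
from plant import env,vision,status
from h import *
from fr import F
f0=-.09
y=121.2; env.move_linear(W(1,y,133),v=4,force_limit=5); m=F(8)[0]-f0; print(mill(status.read_tcp_pos())[1],m)
for i in range(40):
    d=.4 if m<2 else .2 if m<6 else .12
    y-=d
    h=env.move_linear(W(1,y,133),v=4,force_limit=6)
    m=F(8)[0]-f0; print(h,round(y,2),mill(status.read_tcp_pos())[1].round(2),round(m,2),round(status.read_t(),1))
    if h or m>9.3 or status.read_t()>52: break
if m>8.5: print("hold",[round(F(10)[0]-f0,2) for _ in range(4)],status.read_t())
E
```

```text
121.85753945591487 4.813573216949757
False 121.0 121.81 5.3 37.3
False 120.8 121.74 6.04 37.6
False 120.68 121.81 6.13 38.0
False 120.56 121.77 6.16 38.4
False 120.44 121.74 6.53 38.8
False 120.32 121.75 6.86 39.2
False 120.2 121.74 6.91 39.6
False 120.08 121.73 7.23 40.0
False 119.96 121.73 7.45 40.3
False 119.84 121.71 7.75 40.7
False 119.72 121.71 7.41 41.1
False 119.6 121.72 7.94 41.5
False 119.48 121.71 7.99 41.9
False 119.36 121.71 8.41 42.2
False 119.24 121.71 8.82 42.6
False 119.12 121.69 8.95 43.0
False 119.0 121.71 9.3 43.4
hold [np.float64(9.27), np.float64(9.22), np.float64(9.05), np.float64(9.34)] 44.0667
```

```bash
python3 - <<'E'
from plant import env,vision,status
from h import *
from fr import F
f0=-.09
env.move_linear(W(1,118.65,133),v=4,force_limit=4)
print("hold",[round(F(10)[0]-f0,2) for _ in range(4)],status.read_t())
env.move_linear(W(1,126,133),v=5); env.move_linear(W(1,180,133),v=60); env.move_linear(W(1,190,300),v=150); env.dwell(.5)
g=vision.grab_frame("scene");t=vision.grab_frame("top")
a=g["pixels"][150:330,180:450];b=t["pixels"][170:300,220:435]
cv2.imwrite("pics/e.png",np.vstack([cv2.resize(a,(600,300)),cv2.resize(b,(600,300))])[:,:,::-1]);print(status.read_t(),status.read_ft_force())
E
```

```text
hold [np.float64(10.1), np.float64(9.99), np.float64(9.84), np.float64(9.69)] 44.9833
49.5167 [0.19225746 0.4635279  0.13312971]
```

View pics/e.png

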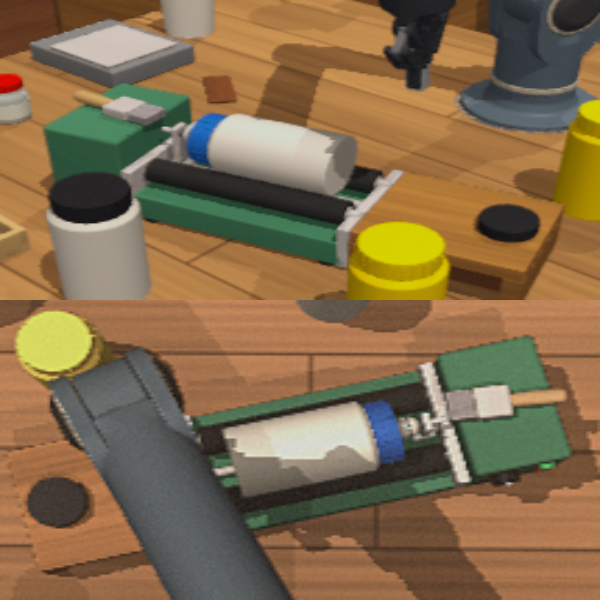

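The jar lies in line on the rollers with its lid at the pad (lower view: lid (385,432), pad (410,427)). The arm is clear and nothing else has moved, so I'm handing in.

```bash
python3 -c "
from plant import env
print(env.job_done())"
```

```text
the job is handed in; nothing more can be done
None
```

I handed the job in at about 50 s on the robot's clock: the jar lies along the rollers with its lid on the pad, bedded for about 1.5 s at 9–10 N against a sliding force of about 2.7 N; the last pictures show nothing else moved, though I didn't measure the stop's position and the hand-in returned no verdict.

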